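# Lock the gluing press

### The arm

A 6-joint arm with a two-finger parallel gripper is mounted at the origin on the work surface. World frame = base frame: x ahead of the robot, y to its left, z up, the work surface at z = 0. Lengths are in m, angles in rad, forces in N, time in s.
With the tool pointing down it reaches from about 0.35 to 0.775 m from the base axis. Payload 5.5 kg.
Tool frame: the origin (TCP) lies on the centre line of the jaws, within the pads' length; the fingertips stand 11 mm ahead of it and the grasp point (between the pads) lies 8 mm behind it; z points along the fingers, y is the direction in which the jaws open and shut (so a half turn about z gives the same grasp; the last joint's range is limited). The gripper opens to 85 mm and grips with 20 to 120 N. Pads are 22 mm wide; open, the fingers measure 114 mm over their backs; the gripper's body (76 mm by 85 mm) begins 54 mm behind the grasp point. The pads swing forward as they close: fully open they stand 13 mm farther back than shut.
Start: joints at [-1.289, 0.313, 0.046, 1.304, 0, 1.431], TCP at [0.235, -0.525, 0.242] pointing down, gripper open.
Joint ranges: [-2.76, 2.76], [-0.86, 1.69], [-1.03, 1.26], [-2.2, 2.34], [-1.47, 1.5], [-3.14, 3.14]. Speed limits (rad/s): [2.57, 2.57, 3.14, 3.14, 3.14, 3.14].

### API

Orientations are given as a unit quaternion [w, x, y, z].
In Python, from workcell import env, imaging, order gives the robot as it stands. The module is installed in compiled form; this text tells all that it offers.
- The arm moves only by the tool move_arm, never from a script. Its argument "deltas" is one flat list of numbers, 7 for each row, row after row: the gripper's target within -1 to 1 (shut at 1, half-way at 0, fully open at -1), then the shift along the tool's x, y, z in m, then the turn, a rotation vector about the tool's x, y, z in degrees. In form: [jaw, tx, ty, tz, ax, ay, az, jaw, tx, ty, tz, ax, ay, az, ...]. A call has 1 to 10 rows; each row shifts and turns the commanded pose from where the row before left it, along the tool's axes as they then stand; what a row does not reach is not made up. A row lasts 1/8 s, in which the tool goes at most 62.5 mm and 10.7 degrees, less where a joint would pass 70% of its speed; a pose out of reach is approached as far as the arm can. A call is refused whole if a number of a shift passes 0.0625 or a number of a turn 10.7, either way. A call with a gripper value outside its range is refused whole. The fingers move at their own pace and stop on an object; "squeeze" is the grip in N (left out, the last holds). Time passes only in rows, so rows that do not move let the fingers close. It gives the time, the measured TCP pose, the force and the opening at its end, in the units of the state.
- env.get_state(): the state, without advancing time (a new reading comes with each control period).
- imaging.read_camera(name): name is "scene" or "top" or "wrist"; returns a dict with "img" (420x560x3 uint8, red, green, blue), "z_map" (420x560 float32, m along the optical axis (not along the pixel's ray), 0 where there is no reading), "fx", "fy", "cx", "cy" (pixels), "dist" ([k1, k2, p1, p2, k3] as OpenCV has them; the pictures are not rectified), "rvec" (rotation vector, rad) and "tvec" (3), from world to camera coordinates, as OpenCV has them. Camera axes: x right, y down, z forward; pixel columns grow to the right and rows downward; lengths in m; the calibration is good to about 2 mm. A picture is of the moment at which its call begins.
- order.hand_in(): hands the job in, once; it reports no verdict.
Trained networks look in a picture, given as the dict that the camera call returned (one of the last four; its "shot" number tells which), for a name from the list of things; names that differ only in an ending like _2 or _b are one class to them, and where a whole thing is asked for, a point or a joint stands for the part that bears it (a point fixed in the world has none). Each returns a list of dicts, best first, with "confidence" (0 to 1); they miss things now and then, are a little off and sometimes report something else, mostly with a low value. They report only what shows in the picture. A call takes as long as a camera call. They do not tell look-alikes from the thing itself.
- imaging.recognise(picture, thing): "centre" ([column, row] in pixels, amid what is visible of it).
- imaging.cut_out(picture, thing): "mask" (420x560 bool, what is visible of it) and "centre" ([column, row] in pixels, amid what is visible of it).
The state is a dict: "clock": time; "joint_pos": joint angles; "qvel": joint speeds; "tau": joint torques, N m; "tcp_pos": TCP position; "orientation": TCP orientation; "wrist_force": force on the tool from outside, world axes, zero at the start; "ft_torque": the same for the moment, N m; "finger_gap": finger opening in m.
Only numpy, scipy, OpenCV 4.12 (cv2) and the standard library are available. Lean on these libraries where they do the work, as an engineer would, in place of code of your own. Each camera call takes 0.05 s, during which the arm holds its last target.

### The job

Lock the gluing press so that its plate cannot lift off the red boards: turn the yellow disc (it has a black peg to push on) until its slot lines up with the steel bar, then push the bar (by its red plate) through the slot and the steel loop beyond until the red plate is home against the two stop posts. Push only, nothing is to be picked up: do not lift the bar out of its trough, and leave the cup of sticks, the jar and the tape roll where they stand.

Things in the scene. Friction and masses are not known exactly. Their poses are not given: they have to be found in the camera images.
- press_base: Fixed plywood base, 16 mm thick; place and heading vary. Origin on the table below the disc's axis; its +y is the way the bar is pushed, z up. x, y below are in this frame, mm; heights are above the table. Plywood at the lock: x -65..65, y -267..88. Blue trough for the bar: x = 0, y -262..-46, floor 20 high, inside 17 wide, walls 6 thick, tops 30 high.
- stop_posts (a point): Midway between the two dark stop posts, on their rear faces (y = -55 of press_base), 45 mm above the table. Posts: x = +-8.5..16.5 mm, 9 mm thick, tops 58 mm high. The red push plate ends against them.
- loop (a point): Centre of the steel loop beyond the disc (y 46..56 of press_base), at bar height, 27 mm above the table. Opening 22 mm wide, up to 46 mm height; loop top 54 mm. Two straps join it to the press plate.
- plate_mid (a point): Centre of the top of the fixed steel press plate on the red boards, 54 mm above the table, with two ribs to 64 mm. Covers x -106..106, y 88..293 of press_base.
- disc_slot (a point): Centre of the yellow disc's top face, 42 mm above the table, on its turning axis. Radius 38 mm; a slot 22 mm wide runs right across along this point's y axis, floor 19.5 mm above the table. Its yaw less that of press_base is the disc's angle: in line with the bar at 0 and equally at pi, with no stop there; start 0.5 to 2.64 rad, end stops -0.4 and 3.54. A disc out of line blocks the bar.
- disc_peg (a point): Centre of the top of the upright black peg on the disc, 84 mm above the table. Round, 12 mm across, 42 mm tall above the disc, 27 mm from the axis on the disc's +x side: towards +x of press_base at angle 0, towards the loop (+y) at pi/2, towards -x at pi. A push of 2 to 3 N turns the disc; it stays where it is left.
- lock_bar: Loose steel bar in the trough, about 0.3 kg, slides with 1 to 4 N. 14 mm wide and high, 162 mm long, along its y; last 14 mm tapered. Origin on its underside, 20 mm above the table, below the middle of its red push plate; nose 122 mm ahead (+y), tail 40 mm behind. Starts with origin at y -215..-165 of press_base; home at y = -60, with the push plate against the stop posts.
- push_plate (a point): Centre of the rear face (the one to push) of the red plate across the bar, 48 mm above the table. Plate 44 mm wide (x), 10 mm thick (y), 34 to 62 mm above the table.
- bar_nose (a point): Front end of the bar, 6 mm wide, mid height, 27 mm above the table. It sticks 6 mm out of the loop when the bar is home.
- stick_cup: Bystander: white plastic cup with a blue band and wooden sticks, 72 mm across, 112 mm high, loose. Origin at the centre of its underside.
- glue_jar: Bystander: white jar with an orange cap, 60 mm across, 85 mm high, loose. Origin at the centre of its underside.
- tape_roll: Bystander: gold tape roll lying flat, 72 mm across, 24 mm high, loose. Origin at the centre of its underside.
Mind the look-alikes: they are no part of the job. What is meant by the lock_bar is not blue or purple, and is the smaller of those in its own colour.

How it is judged:
By the outcome, as a careful person would: the job done as asked, in the order asked, and still so for the second after the job is handed in, with the robot touching nothing.
It also fails if it takes over 51 s, if anything falls off the work surface, if the arm or the gripper's body presses on something with over 40 N, if the wrist force passes 120 N, or if a joint passes its speed limit or range.

## Working session

There is one attempt and no reset: what is moved stays moved. The work goes in short steps, Python scripts to look and compute and a tool call to move; the robot and the scene stay as the last step left them, time stands still between calls to the robot, and variables do not carry over. Pictures are saved under pics/ and viewed, and the job is handed in when it is done.

Besides the shell and the picture viewer there is one more tool, called as name(argument=value, ...) on one line, values as JSON. move_arm: Moves the arm, as the interface text tells. Its arguments: {"type":"object","properties":{"deltas":{"type":"array"},"squeeze":{"type":"number"}},"required":["deltas"]}

```bash
mkdir -p pics; cat > h.py <<'E'
import numpy as np, cv2, json
from workcell import env, imaging, order
def save(n,p,crop=None,s=1):
    im=p["img"][:,:,::-1].copy()
    if crop: 
        a,b,c,d=crop; im=im[b:d,a:c]
    if s!=1: im=cv2.resize(im,None,fx=s,fy=s,interpolation=cv2.INTER_CUBIC)
    cv2.imwrite(f"pics/{n}.png",im)
def KD(p): return np.array([[p["fx"],0,p["cx"]],[0,p["fy"],p["cy"]],[0,0,1.]]),np.array(p["dist"],float)
def ray(p,uv):
    K,D=KD(p); q=cv2.undistortPoints(np.array(uv,float).reshape(-1,1,2),K,D).reshape(-1,2)
    R=cv2.Rodrigues(np.array(p["rvec"],float))[0]; t=np.array(p["tvec"],float).reshape(3)
    return np.c_[q,np.ones(len(q))],R,t
def at_z(p,uv,z):
    d,R,t=ray(p,uv); o=-R.T@t; w=d@R
    return o+w*((z-o[2])/w[:,2])[:,None]
def at_d(p,uv):
    d,R,t=ray(p,uv); uv=np.array(uv).reshape(-1,2).round().astype(int)
    zz=p["z_map"][uv[:,1],uv[:,0]]
    return (d*zz[:,None]-t)@R
def proj(p,X):
    K,D=KD(p); return cv2.projectPoints(np.array(X,float).reshape(-1,1,3),np.array(p["rvec"],float),np.array(p["tvec"],float),K,D)[0].reshape(-1,2)
E
python3 - <<'E'
from h import *
for n in ["scene","top"]:
    p=imaging.read_camera(n); save(n+"0",p)
    for t in ["press_base","disc_slot","disc_peg","lock_bar","push_plate","bar_nose","loop","stop_posts","plate_mid","stick_cup","glue_jar","tape_roll"]:
        r=imaging.recognise(p,t)
        print(n,t,[(np.round(x["centre"],1).tolist(),round(x["confidence"],2),at_d(p,x["centre"]).round(3).tolist()) for x in r[:4]])
print(env.get_state())
E
```

```text
scene press_base [([325.2, 213.5], 0.76, [[0.585, 0.172, 0.018]]), ([305.2, 215.3], 0.41, [[0.564, 0.121, 0.017]])]
scene disc_slot [([305.9, 212.8], 0.85, [[0.561, 0.125, 0.022]])]
scene disc_peg [([305.3, 213.0], 0.95, [[0.56, 0.124, 0.021]])]
scene lock_bar [([143.2, 209.7], 0.92, [[0.332, -0.258, 0.02]]), ([277.4, 130.6], 0.73, [[0.274, 0.195, 0.055]]), ([255.2, 239.4], 0.57, [[0.575, -0.036, 0.032]]), ([180.1, 315.7], 0.56, [[0.663, -0.283, 0.006]])]
scene push_plate [([140.9, 206.8], 0.98, [[0.316, -0.26, 0.018]]), ([254.2, 238.6], 0.96, [[0.573, -0.038, 0.034]]), ([185.5, 313.5], 0.82, [[0.669, -0.27, 0.015]]), ([277.6, 132.3], 0.58, [[0.279, 0.193, 0.052]])]
scene bar_nose [([146.0, 209.1], 0.93, [[0.334, -0.25, 0.021]]), ([278.5, 131.4], 0.89, [[0.228, 0.223, -0.001]]), ([182.8, 307.6], 0.67, [[0.642, -0.27, -0.004]]), ([256.2, 241.0], 0.56, [[0.583, -0.037, 0.036]])]
scene loop [([329.5, 209.1], 0.57, [[0.578, 0.191, 0.016]])]
scene stop_posts [([328.6, 213.8], 0.88, [[0.588, 0.182, 0.012]]), ([210.8, 205.5], 0.66, [[0.45, -0.1, 0.074]])]
scene plate_mid [([330.1, 209.8], 0
[... 1708 characters left out ...]
.764, 0.018, 0.003]])]
{'clock': 1.3, 'joint_pos': array([-1.28859686e+00,  3.13178328e-01,  4.60958478e-02,  1.30360623e+00,
        4.90178409e-06,  1.43123216e+00]), 'qvel': array([-0.00041732, -0.0002568 , -0.00193055, -0.00057734, -0.00064647,
       -0.00154504]), 'tau': array([ 1.86319776e-04, -4.80464208e+01,  2.98814249e+01,  4.87125817e-04,
       -2.17162642e-04,  7.74645713e-06]), 'tcp_pos': array([ 0.23540903, -0.52464074,  0.24233382]), 'orientation': array([5.34965947e-05, 9.77846710e-01, 2.09322261e-01, 6.27887114e-06]), 'wrist_force': array([-0.04164207,  0.25104169,  0.30059077]), 'ft_torque': array([ 0.02604625, -0.03072328, -0.00914105]), 'finger_gap': 0.0858010211472554}
```

View pics/scene0.png

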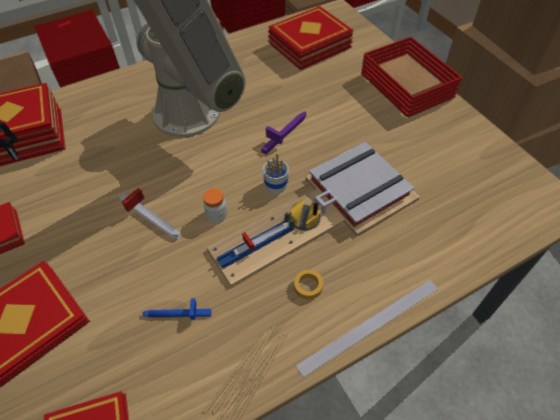

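View pics/top0.png

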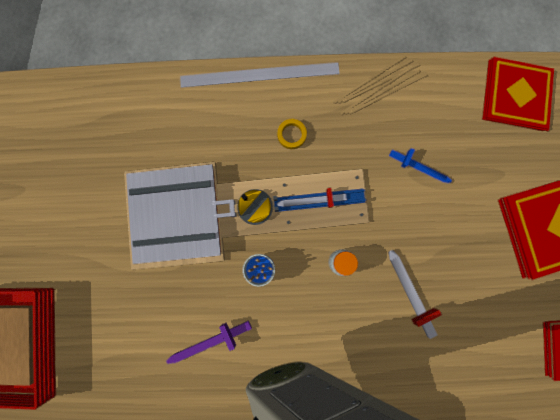

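The real bar is the steel one with the red plate in the blue trough: scene (254,239), top (318,200). The look-alikes are:
- a bigger steel/red bar: scene (148,212), top (412,300)
- a purple bar: scene (283,132), top (215,343)
- a blue bar: scene (180,313), top (418,165)

Next I'll check a close crop and fit the base pose.

```bash
python3 - <<'E'
from h import *
p=imaging.read_camera("top"); np.save("top.npy",p,allow_pickle=True)
save("topc",p,(200,150,380,250),4.4)
p=imaging.read_camera("scene"); np.save("scene.npy",p,allow_pickle=True)
save("scenec",p,(200,160,370,290),4.4)
print(env.get_state()["clock"])
E
```

```text
1.4
```

View pics/topc.png

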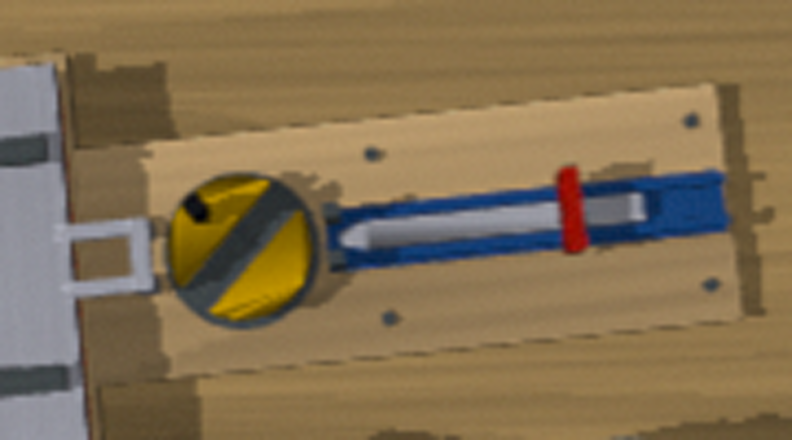

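View pics/scenec.png

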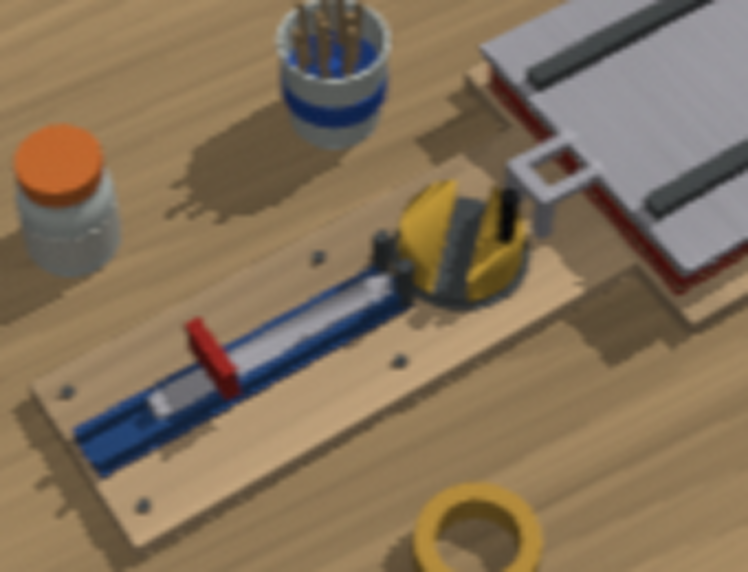

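```bash
cat > fit.py <<'E'
from h import *
from scipy.optimize import least_squares
T=np.load("top.npy",allow_pickle=True).item(); S=np.load("scene.npy",allow_pickle=True).item()
tc=lambda u,v:(200+u/4.4,150+v/4.4); sc=lambda u,v:(200+u/4.4,160+v/4.4)
# base-frame mm fixed pts
F=[(T,(65,-267,16),tc(716,86)),(T,(-65,-267,16),tc(743,318)),(T,(0,-262,30),tc(726,201)),(T,(0,0,42),tc(242,248)),
   (S,(-65,-267,16),sc(35,385)) if 0 else (S,(65,-267,16),sc(137,548)),(S,(-65,-267,16),sc(35,385)),(S,(0,0,42),sc(464,238))]
def W(x,P): 
    c,s=np.cos(x[2]),np.sin(x[2]); P=np.array(P,float)/1000
    return np.array([x[0]+c*P[0]-s*P[1],x[1]+s*P[0]+c*P[1],P[2]])
def peg(x,a,r=27): return W(x,(r*np.cos(a),r*np.sin(a),84))
def res(v):
    x=v[:3]; r=[proj(i,W(x,P))[0]-np.array(uv) for i,P,uv in F]
    r+=[proj(T,peg(x,v[3]))[0]-tc(192,206), proj(S,peg(x,v[3]))[0]-sc(510,193)]
    r+=[proj(T,W(x,(0,v[4]-5,62)))[0]-tc(573,209) , proj(S,W(x,(0,v[4],62)))[0]-sc(212,354)]
    return np.ravel(r)
o=least_squares(res,[.56,.12,0,1,-180],x_scale=[.01,.01,.1,.1,10],loss="soft_l1")
if __name__=="__main__":
    v=o.x; print(v.round(4)); print(res(v).reshape(-1,2).round(1).tolist())
    for n,P in dict(disc=(0,0,42),rear=(0,v[4]-5,48),home=(0,-65,48),stop=(0,-55,45)).items(): print(n,W(v,P).round(4))
    print("peg",peg(v,v[3]).round(4))
    for nm,p in(("T",T),("S",S)):
        q=p.copy(); q["img"]=p["img"].copy(); im=cv2.resize(q["img"],None,fx=3,fy=3)
        for P in [(65,-267,16),(-65,-267,16),(65,88,16),(-65,88,16),(0,0,42),(12,-55,58),(-12,-55,58),(0,51,54),(22,v[4]-5,62),(-22,v[4]-5,62),(0,v[4]+122,34),(0,v[4]-40,34)]+[(38*np.cos(a),38*np.sin(a),42) for a in np.arange(0,6.28,.5)]:
            cv2.circle(im,tuple(int(k) for k in proj(p,W(v,P))[0]*3+1),2,(0,255,0),-1)
        cv2.circle(im,tuple(int(k) for k in proj(p,peg(v,v[3]))[0]*3+1),3,(255,0,255),-1)
        im=im[450:750,580:1150] if nm=="T" else im[480:880,600:1110]
        cv2.imwrite(f"pics/fit{nm}.png",cv2.resize(im[:,:,::-1],None,fx=1.35,fy=1.35))
E
python3 fit.py
```

```text
[ 5.655000e-01  1.181000e-01  7.120000e-02  7.711000e-01 -1.729255e+02]
[[-0.1, -1.2], [0.3, -0.1], [-0.0, -1.1], [-1.1, -0.9], [-0.8, -1.2], [-2.1, -1.8], [-0.7, -3.2], [-0.3, -0.9], [-0.4, -0.7], [0.8, -0.8], [0.4, -3.6]]
disc [0.5655 0.1181 0.042 ]
rear [ 0.5782 -0.0594  0.048 ]
home [0.5702 0.0532 0.048 ]
stop [0.5695 0.0632 0.045 ]
peg [0.5835 0.1382 0.084 ]
```

View pics/fitT.png

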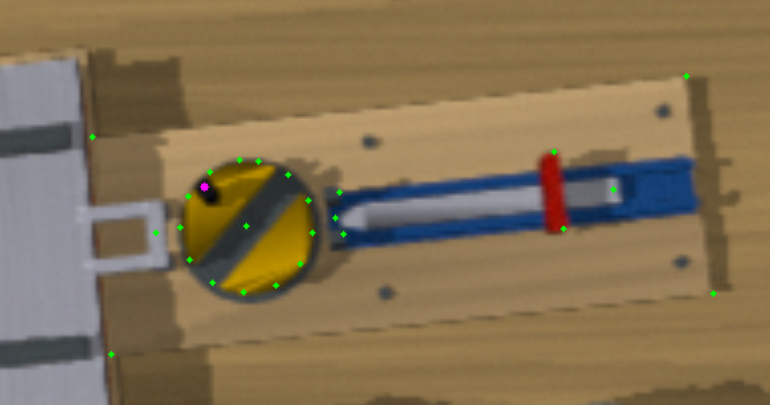

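View pics/fitS.png

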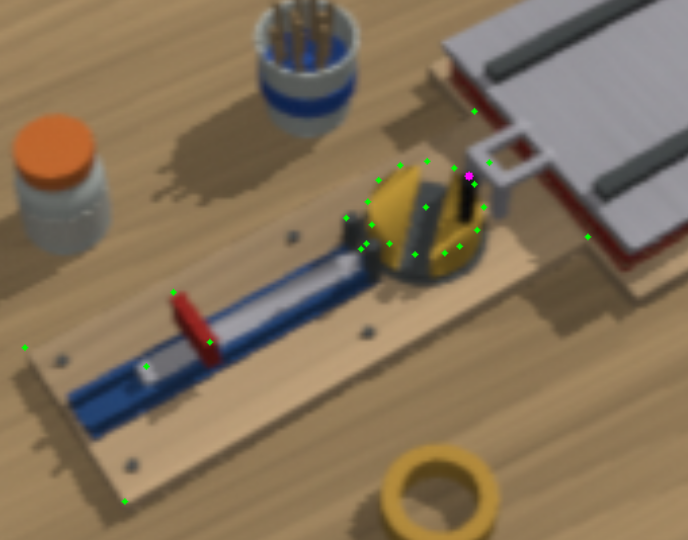

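The fit is consistent: plate, nose and disc all match the picture to about 1 px. The disc is at about 0.77 rad, so it needs turning back to 0. I'll go above it for a wrist view.

move_arm(deltas=[-1, 0.0467, -0.0339, 0, 0, 0, 0, -1, 0.0467, -0.0339, 0, 0, 0, 0, -1, 0.0467, -0.0339, 0, 0, 0, 0, -1, 0.0467, -0.0339, 0, 0, 0, 0, -1, 0.0467, -0.0339, 0, 0, 0, 0, -1, 0.0467, -0.0339, 0, 0, 0, 0, -1, 0.0467, -0.0339, 0, 0, 0, 0, -1, 0.0467, -0.0339, 0, 0, 0, 0, -1, 0.0467, -0.0339, 0, 0, 0, 0, -1, 0.0467, -0.0339, 0, 0, 0, 0])

```text
clock: 2.65
tcp_pos: [0.5236, -0.0224, 0.2426]
orientation: [0.0, 0.978, 0.209, 0.0]
wrist_force: [1.2, -1.0, 0.5]
finger_gap: 0.0857
```

move_arm(deltas=[0.3, 0.0467, -0.0339, 0, 0, 0, 0, 0.3, 0.0467, -0.0339, 0, 0, 0, 0, 0.3, 0, 0, 0, 0, 0, 10, 0.3, 0, 0, 0, 0, 0, 10, 0.3, 0, 0, 0, 0, 0, 0, 0.3, 0, 0, 0, 0, 0, 0])

```text
clock: 3.4
tcp_pos: [0.5801, 0.0758, 0.2424]
orientation: [0.0, 0.999, 0.038, 0.0]
wrist_force: [0.2, -0.5, -0.5]
finger_gap: 0.0295
```

```bash
python3 - <<'E'
from h import *
p=imaging.read_camera("wrist"); np.save("wrist.npy",p,allow_pickle=True); save("w1",p)
s=env.get_state(); print(s["clock"],s["tcp_pos"],s["orientation"],s["finger_gap"])
for t in ["disc_slot","disc_peg","push_plate","loop","stop_posts","bar_nose"]:
    print(t,[(np.round(x["centre"],1).tolist(),round(x["confidence"],2)) for x in imaging.recognise(p,t)[:3]])
E
```

```text
3.45 [0.58012323 0.07567663 0.24237659] [4.56386993e-05 9.99305224e-01 3.72701033e-02 7.96391822e-05] 0.030119999262233212
disc_slot [([236.0, 190.4], 0.92), ([250.1, 322.2], 0.53)]
disc_peg [([236.1, 189.0], 0.88), ([380.3, 188.4], 0.28)]
push_plate [([385.7, 187.9], 0.98), ([554.1, 99.9], 0.87), ([490.8, 326.8], 0.76)]
loop [([164.6, 178.0], 0.85)]
stop_posts [([161.4, 171.4], 0.74)]
bar_nose [([158.9, 392.2], 0.97), ([495.3, 320.4], 0.94), ([384.6, 189.7], 0.74)]
```

View pics/w1.png

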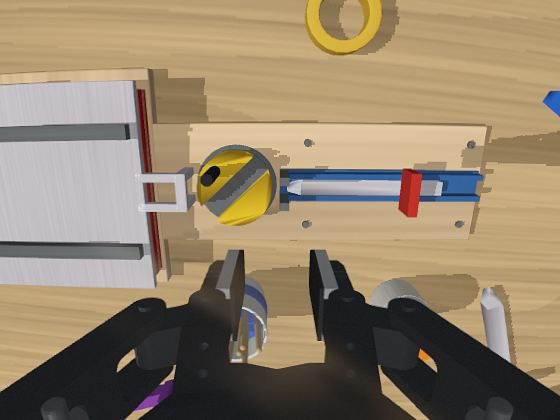

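```bash
python3 - <<'E'
from h import *
p=np.load("wrist.npy",allow_pickle=True).item()
save("w1c",p,(120,110,300,250),4.4); save("w1d",p,(280,110,500,250),3.6)
d=p["z_map"]; print(at_d(p,[[236,150],[400,130],[410,175],[408,172]]).round(4))
E
```

```text
[[ 0.6036  0.1181  0.0237]
 [ 0.6367 -0.0504  0.016 ]
 [ 0.5977 -0.0518  0.0586]
 [ 0.5993 -0.0519  0.0523]]
```

View pics/w1c.png

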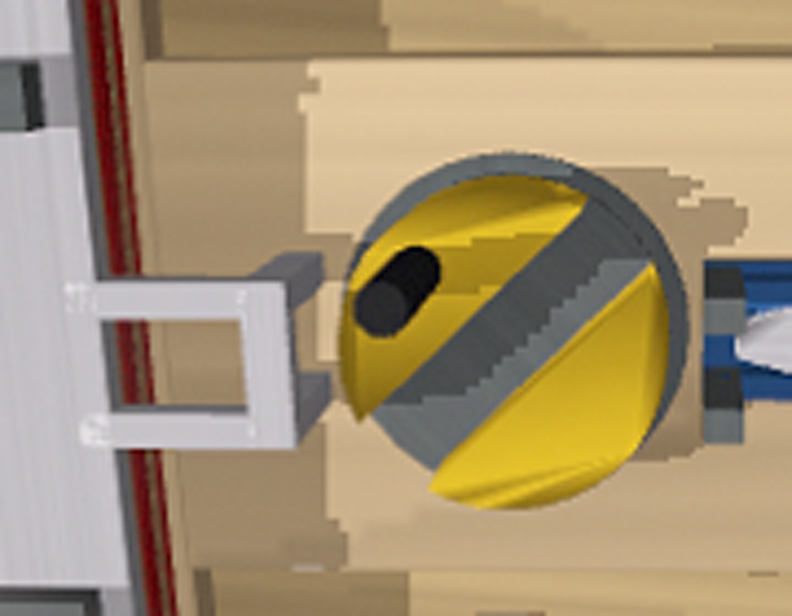

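View pics/w1d.png

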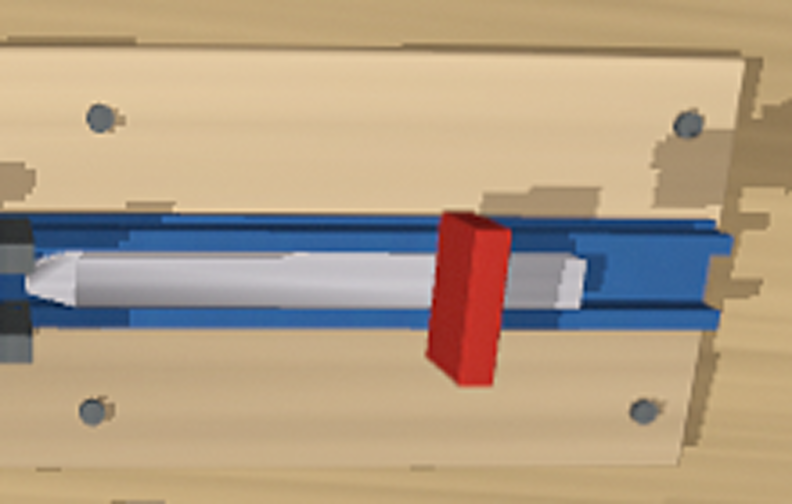

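```bash
cat > fitw.py <<'E'
from h import *
from scipy.optimize import least_squares
from fit import W,peg
p=np.load("wrist.npy",allow_pickle=True).item()
c=lambda u,v:(120+u/4.4,110+v/4.4); d=lambda u,v:(280+u/3.6,110+v/3.6)
F=[((65,-267,16),d(745,58)),((-65,-267,16),d(680,465)),((12.5,-50.5,58),c(724,282)),((-12.5,-50.5,58),c(724,388)),((0,51,54),c(268,362))]
def res(v):
    r=[proj(p,W(v,P))[0]-np.array(uv) for P,uv in F]
    r+=[proj(p,peg(v,v[3]))[0]-c(381,308),proj(p,W(v,(0,v[4]-5,62)))[0]-d(502,308),proj(p,W(v,(0,v[4]+5,62)))[0]-d(467,306)]
    return np.ravel(r)
o=least_squares(res,[.5655,.118,.07,.77,-173],x_scale=[.01,.01,.1,.1,10])
v=o.x; print(v.round(4)); print(res(v).reshape(-1,2).round(1).tolist())
print("peg",peg(v,v[3]).round(4), "rear",W(v,(0,v[4]-5,48)).round(4),"nose y",v[4]+122)
E
python3 fitw.py
```

```text
[ 5.696000e-01  1.163000e-01  6.100000e-02  8.758000e-01 -1.749236e+02]
[[2.3, -1.1], [0.1, 0.0], [0.7, 4.2], [0.1, 5.4], [-0.4, -3.6], [-2.3, -1.8], [0.2, -1.4], [-0.2, -1.0]]
peg [0.5856 0.138  0.084 ] rear [ 0.5805 -0.0633  0.048 ] nose y -52.92360350535668
```

```bash
python3 - <<'E'
from h import *
p=np.load("wrist.npy",allow_pickle=True).item()
c=lambda u,v:(120+u/4.4,110+v/4.4); d=lambda u,v:(280+u/3.6,110+v/3.6)
L=dict(dark1=c(724,282),light1=c(724,315),dark2=c(724,388),light2=c(724,425),loop=c(268,362),loopL=c(268,300),loopR=c(268,425),pegtop=c(381,308),pegside=c(410,275),platetop=d(485,306),platefront=d(445,290),cor1=d(735,68),cor2=d(672,455),yell=c(560,400),boltnear=d(100,118),bolt2=d(92,411),bolt3=d(688,125),bolt4=d(643,411))
for k,u in L.items(): print(k,np.round(u,1),at_d(p,u).round(4)[0])
E
```

```text
dark1 [284.5 174.1] [0.5859 0.067  0.0422]
light1 [284.5 181.6] [0.5816 0.067  0.057 ]
dark2 [284.5 198.2] [0.5602 0.0648 0.0387]
light2 [284.5 206.6] [0.5569 0.0649 0.0574]
loop [180.9 192.3] [0.5627 0.1669 0.0537]
loopL [180.9 178.2] [0.577  0.1667 0.0542]
loopR [180.9 206.6] [0.5477 0.1673 0.0526]
pegtop [206.6 180. ] [0.584  0.1361 0.0838]
pegside [213.2 172.5] [0.5882 0.1328 0.0703]
platetop [414.7 195. ] [ 0.5789 -0.0593  0.0604]
platefront [403.6 190.6] [ 0.5788 -0.0542  0.044 ]
cor1 [484.2 128.9] [ 0.6462 -0.1424  0.0146]
cor2 [466.7 236.4] [ 0.5243 -0.1504  0.0161]
yell [247.3 200.9] [0.5554 0.1024 0.042 ]
boltnear [307.8 142.8] [0.6158 0.0447 0.0182]
bolt2 [305.6 224.2] [0.5269 0.0383 0.0195]
bolt3 [471.1 144.7] [ 0.6286 -0.1286  0.0195]
bolt4 [458.6 224.2] [ 0.5393 -0.1354  0.0188]
```

```bash
sed -i 's/c(724,282)/c(724,315)/;s/c(724,388)/c(724,425)/' fitw.py; python3 fitw.py
```

```text
[ 5.660000e-01  1.165000e-01  7.260000e-02  7.500000e-01 -1.755632e+02]
[[1.1, -0.6], [0.3, 0.4], [-0.0, -0.2], [-0.3, -0.1], [-0.5, 0.5], [-0.3, -0.3], [0.2, 0.1], [-0.2, 0.6]]
peg [0.5843 0.1363 0.084 ] rear [ 0.5791 -0.0636  0.048 ] nose y -53.56319131523867
```

move_arm(deltas=[0.3, 0.0119, -0.0597, 0, 0, 0, 0, 0.3, 0, 0, 0.05, 0, 0, 0, 0.3, 0, 0, 0.05, 0, 0, 0, 0.3, 0, 0, 0, 0, 0, 0, 0.3, 0, 0, 0, 0, 0, 0])

```text
clock: 4.38
tcp_pos: [0.5891, 0.1305, 0.144]
orientation: [-0.002, 0.999, 0.042, 0.001]
wrist_force: [0.1, -0.2, 0.4]
finger_gap: 0.0299
```

```bash
python3 - <<'E'
from h import *
p=imaging.read_camera("wrist"); save("w2",p)
p=imaging.read_camera("scene"); save("s2",p,(200,120,400,270),4)
E
```

```text
(no output)
```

View pics/w2.png

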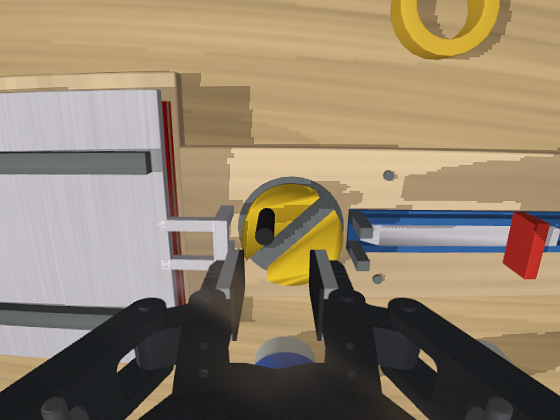

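View pics/s2.png

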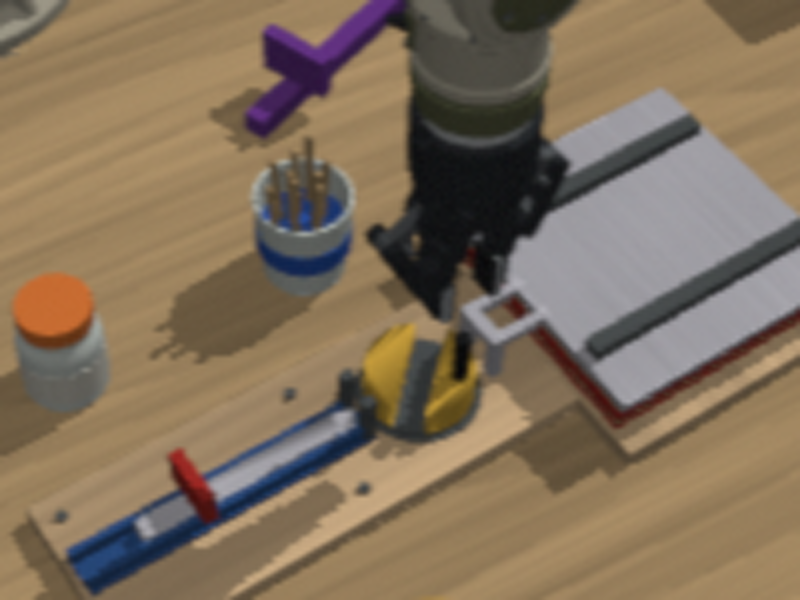

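move_arm(deltas=[0.3, -0.001, -0.005, 0, 0, 0, -0.6, 0.3, 0, 0, 0.025, 0, 0, 0, 0.3, 0, 0, 0.025, 0, 0, 0, 0.3, 0, 0, 0.022, 0, 0, 0, 0.3, 0, 0, 0, 0, 0, 0, 0.3, 0, 0, 0, 0, 0, 0])

```text
clock: 5.22
tcp_pos: [0.5876, 0.1361, 0.0717]
orientation: [-0.002, 0.999, 0.047, 0.001]
wrist_force: [0.1, -0.1, 1.4]
finger_gap: 0.0299
```

```bash
python3 - <<'E'
from h import *
p=imaging.read_camera("wrist"); save("w3",p)
p=imaging.read_camera("scene"); save("s3",p,(250,150,370,240),5)
E
```

```text
(no output)
```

View pics/w3.png

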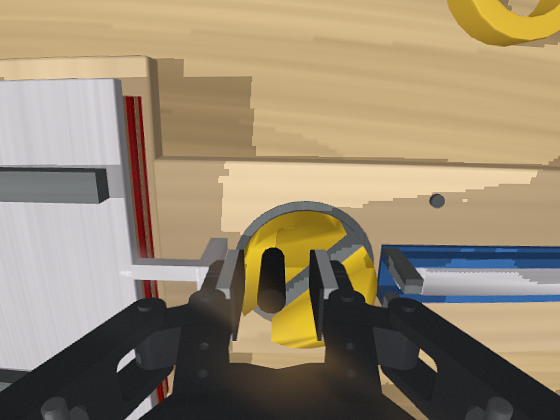

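View pics/s3.png

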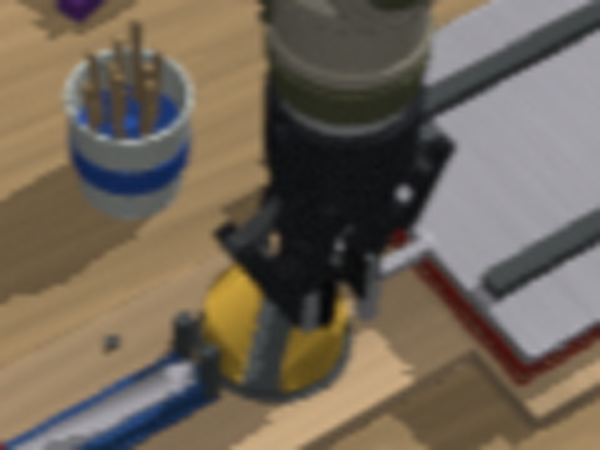

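move_arm(deltas=[0.62, 0, 0, 0, 0, 0, 1.2, 0.62, 0, 0, 0, 0, 0, 0, 0.62, 0.0005, 0.005, 0, 0, 0, 0, 0.62, 0.0005, 0.005, 0, 0, 0, 0, 0.62, 0.0005, 0.005, 0, 0, 0, 0, 0.62, 0.0005, 0.005, 0, 0, 0, 0, 0.62, 0, 0, 0, 0, 0, 0, 0.62, 0, 0, 0, 0, 0, 0])

```text
clock: 6.32
tcp_pos: [0.5909, 0.1106, 0.0705]
orientation: [-0.005, 0.999, 0.041, -0.0]
wrist_force: [1.1, 1.0, 1.0]
finger_gap: 0.0162
```

```bash
python3 - <<'E'
from h import *
p=imaging.read_camera("wrist"); save("w4",p)
p=imaging.read_camera("top"); save("t4",p,(200,150,380,250),4.4)
E
```

```text
(no output)
```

View pics/w4.png

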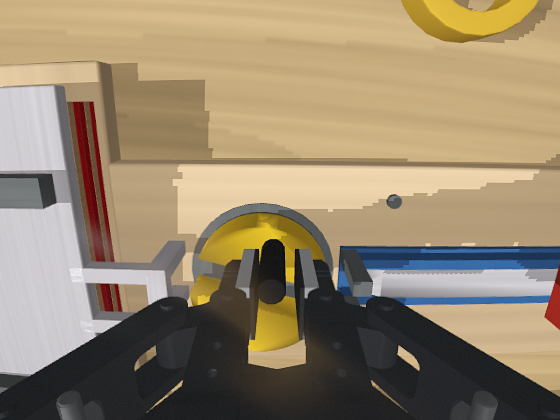

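View pics/t4.png

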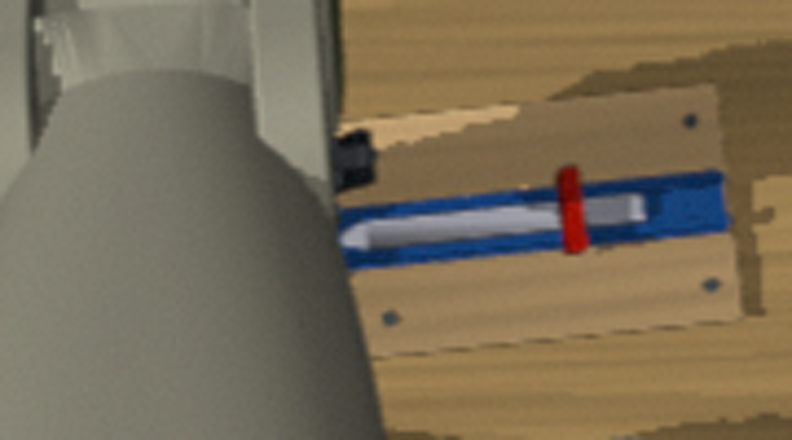

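move_arm(deltas=[0.62, 0, -0.005, 0, 0, 0, 0, 0.62, 0, -0.0047, 0, 0, 0, 0, 0.62, 0, 0, 0, 0, 0, 0, 0.62, 0, 0, 0, 0, 0, 0])

```text
clock: 6.92
tcp_pos: [0.5901, 0.1201, 0.0701]
orientation: [-0.004, 0.999, 0.041, -0.0]
wrist_force: [1.0, -2.7, 0.0]
finger_gap: 0.0163
```

move_arm(deltas=[0.62, 0, 0.0015, 0, 0, 0, 0, 0.62, 0, 0, -0.03, 0, 0, 0, 0.62, 0, 0, -0.05, 0, 0, 0, 0.62, 0, 0.04, -0.05, 0, 0, 0, 0.62, 0, 0.02, -0.04, 0, 0, 0, 1, 0, 0, 0, 0, 0, 0, 1, 0, 0, 0, 0, 0, 0])

```text
clock: 7.8
tcp_pos: [0.5944, 0.0588, 0.2378]
orientation: [-0.005, 0.999, 0.041, -0.001]
wrist_force: [-0.1, 0.0, -0.5]
finger_gap: -0.0001
```

```bash
python3 - <<'E'
from h import *
p=imaging.read_camera("wrist"); np.save("wrist5.npy",p,allow_pickle=True); save("w5",p)
save("w5c",p,(120,110,300,250),4.4)
E
```

```text
(no output)
```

View pics/w5.png

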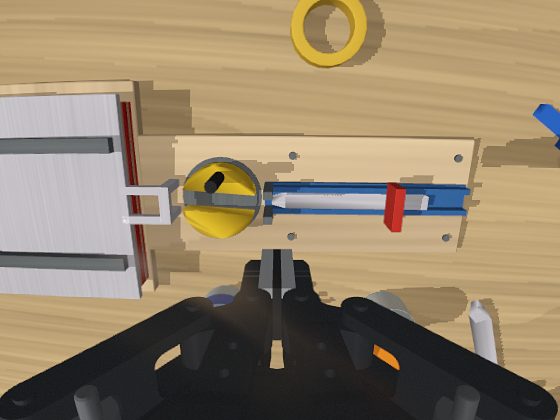

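View pics/w5c.png

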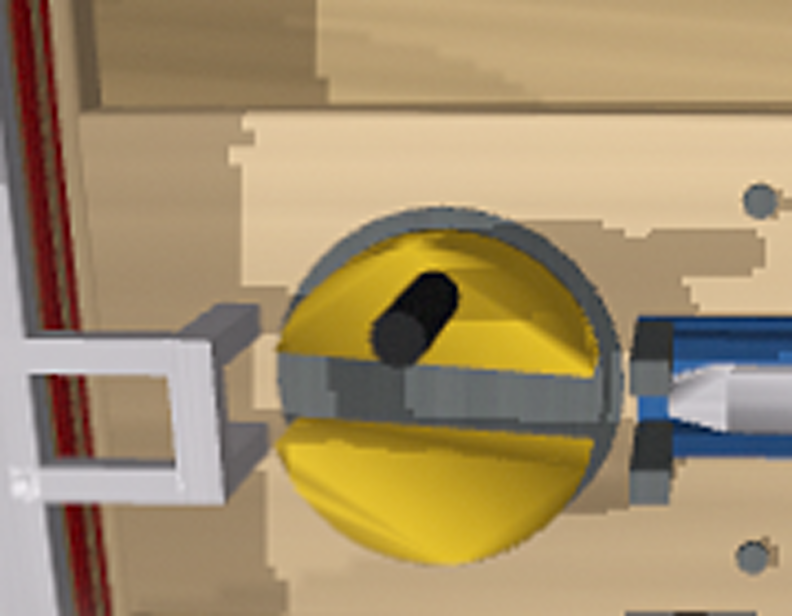

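```bash
python3 - <<'E'
from h import *
p=np.load("wrist5.npy",allow_pickle=True).item()
c=lambda u,v:(120+u/4.4,110+v/4.4)
x0,y0,a=.566,.1165,.0726
def b(w): 
    d=w[:,:2]-[x0,y0]; return np.c_[d[:,0]*np.cos(a)+d[:,1]*np.sin(a),-d[:,0]*np.sin(a)+d[:,1]*np.cos(a)]*1000
print("slot edges",b(at_z(p,[c(290,353),c(592,377),c(300,424),c(585,438)],.042)).round(1).tolist())
print("peg",b(at_z(p,[c(398,340)],.084)).round(1).tolist(),at_d(p,[c(398,340)]))
print("posts",b(at_z(p,[c(651,378),c(651,488)],.058)).round(1).tolist(),"loop",b(at_z(p,[c(196,420)],.054)).round(1).tolist())
# axis: compare
E
```

```text
slot edges [[12.6, 31.6], [7.7, -37.2], [-4.3, 30.4], [-6.8, -35.4]]
peg [[26.3, -2.1]] [[0.59251051 0.11622356 0.08435672]]
posts [[12.0, -51.1], [-13.1, -51.1]] loop [[0.1, 50.4]]
```

move_arm(deltas=[0.3, 0.0005, -0.0317, 0, -0.6, 0, 0.5, 0.3, 0.0005, -0.0317, 0, 0, 0, 0, 0.3, 0, 0, 0.045, 0, 0, 0, 0.3, 0, 0, 0.045, 0, 0, 0, 0.3, 0, 0, 0, 0, 0, 0, 0.3, 0, 0, 0, 0, 0, 0])

```text
clock: 8.6
tcp_pos: [0.5912, 0.122, 0.1492]
orientation: [0.001, 0.999, 0.037, -0.0]
wrist_force: [-0.2, -0.1, -0.6]
finger_gap: 0.0294
```

move_arm(deltas=[0.3, 0, 0, 0.03, 0, 0, 0, 0.3, 0, 0, 0.03, 0, 0, 0, 0.3, 0, 0, 0.018, 0, 0, 0, 0.3, 0, 0, 0, 0, 0, 0, 0.62, 0, 0, 0, 0, 0, 0, 0.62, 0, 0, 0, 0, 0, 0, 0.62, 0, 0, 0, 0, 0, 0])

```text
clock: 9.48
tcp_pos: [0.5925, 0.1212, 0.0722]
orientation: [0.001, 0.999, 0.036, 0.001]
wrist_force: [0.4, -3.1, 1.3]
finger_gap: 0.0163
```

move_arm(deltas=[0.62, 0, -0.0012, 0, 0, 0, 0, 0.62, 0, 0, 0, 0, 0, 0, 0.62, 0, 0.0015, 0, 0, 0, 0, 0.62, 0, 0, -0.03, 0, 0, 0, 0.62, 0, 0, -0.05, 0, 0, 0, 0.62, 0, 0.04, -0.05, 0, 0, 0, 0.62, 0, 0.02, -0.04, 0, 0, 0, 1, 0, 0, 0, 0, 0, 0, 1, 0, 0, 0, 0, 0, 0])

```text
clock: 10.6
tcp_pos: [0.5948, 0.0629, 0.2386]
orientation: [0.0, 0.999, 0.037, -0.001]
wrist_force: [-0.6, 0.0, -0.6]
finger_gap: -0.0001
```

```bash
python3 - <<'E'
from h import *
p=imaging.read_camera("wrist"); np.save("wrist6.npy",p,allow_pickle=True); save("w6",p)
save("w6c",p,(120,110,300,250),4.4)
E
```

```text
(no output)
```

View pics/w6c.png

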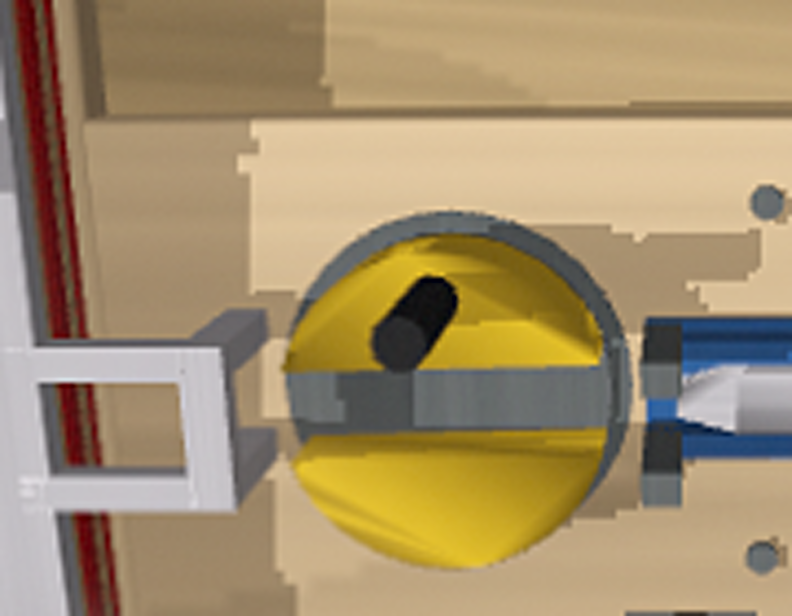

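```bash
python3 - <<'E'
from h import *
p=np.load("wrist6.npy",allow_pickle=True).item()
c=lambda u,v:(120+u/4.4,110+v/4.4)
x0,y0,a=.566,.1165,.0726
def b(w): 
    d=w[:,:2]-[x0,y0]; return np.c_[d[:,0]*np.cos(a)+d[:,1]*np.sin(a),-d[:,0]*np.sin(a)+d[:,1]*np.cos(a)]*1000
print("slot edges",b(at_z(p,[c(290,373),c(600,365),c(302,438),c(605,430)],.042)).round(1).tolist())
print("peg",b(at_z(p,[c(398,344)],.084)).round(1).tolist())
print("posts",b(at_z(p,[c(661,381),c(661,491)],.058)).round(1).tolist(),"loop",b(at_z(p,[c(209,430)],.054)).round(1).tolist())
E
```

```text
slot edges [[9.3, 34.1], [11.2, -36.7], [-6.3, 32.5], [-4.3, -37.6]]
peg [[26.6, 0.5]]
posts [[11.8, -50.9], [-13.4, -50.7]] loop [[-0.6, 50.0]]
```

```bash
python3 - <<'E'
from h import *
s=env.get_state(); print(s["joint_pos"].round(3),s["clock"],s["tcp_pos"])
x0,y0,a=.566,.1165,.0726
for y in(-.215,-.192,-.077): print(y,x0-np.sin(a)*y,y0+np.cos(a)*y)
E
```

```text
[-2.800e-02  3.620e-01  1.040e-01  1.316e+00 -1.000e-03  3.040e+00] 10.65 [0.59445786 0.06311667 0.23792841]
-0.215 0.5815952917310084 -0.09793364212694038
-0.192 0.5799269581969936 -0.07499422924824443
-0.077 0.5715852905269193 0.039702835145235316
```

move_arm(deltas=[1, -0.0082, 0.0532, 0, 0, 0, 0, 1, -0.0082, 0.0532, 0, 0, 0, 0, 1, -0.0082, 0.0532, 0, 0, 0, 0, 1, 0, 0, 0, 0, 0, -10, 1, 0, 0, 0, 0, 0, -10, 1, 0, 0, 0, 0, 0, -10, 1, 0, 0, 0, 0, 0, -10, 1, 0, 0, 0, 0, 0, -10, 1, 0, 0, 0, 0, 0, -10, 1, 0, 0, 0, 0, 0, -10])

```text
clock: 11.9
tcp_pos: [0.5817, -0.0972, 0.2376]
orientation: [-0.001, 0.796, 0.606, -0.001]
wrist_force: [0.0, 0.4, -0.1]
finger_gap: -0.0001
```

move_arm(deltas=[1, 0, 0, 0, 0, 0, -10, 1, 0, 0, 0, 0, 0, -10, 1, 0, 0, 0.04, 0, 0, 0, 1, 0, 0, 0.04, 0, 0, 0, 1, 0, 0, 0, 0, 0, 0, 1, 0, 0, 0, 0, 0, 0])

```text
clock: 12.65
tcp_pos: [0.5827, -0.0981, 0.1601]
orientation: [0.0, 0.681, 0.733, -0.001]
wrist_force: [0.6, 0.1, 0.4]
finger_gap: -0.0002
```

```bash
cat > st.py <<'E'
from h import *
s=env.get_state(); x0,y0,a=.566,.1165,.0726
d=s["tcp_pos"][:2]-[x0,y0]; q=s["orientation"]
print("base",(np.array([d[0]*np.cos(a)+d[1]*np.sin(a),-d[0]*np.sin(a)+d[1]*np.cos(a)])*1000).round(1),"z",s["tcp_pos"][2].round(4),"yaw-err deg",np.degrees(2*np.arctan2(q[2],q[1])-a-np.pi/2).round(2),"q",q.round(4),"F",s["wrist_force"].round(1),s["clock"])
E
python3 st.py; python3 - <<'E'
from h import *
p=imaging.read_camera("wrist"); save("w7",p)
E
```

```text
base [   1.1 -215.2] z 0.1601 yaw-err deg 0.06 q [ 2.000e-04  6.806e-01  7.327e-01 -6.000e-04] F [0.6 0.1 0.4] 12.65
```

View pics/w7.png

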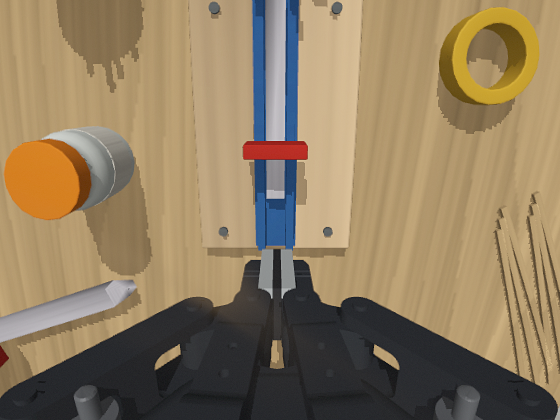

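move_arm(deltas=[1, 0, -0.001, 0.04, 0, 0, 0, 1, 0, 0, 0.04, 0, 0, 0, 1, 0, 0, 0.028, 0, 0, 0, 1, 0, 0, 0, 0, 0, 0, 1, 0, 0, 0, 0, 0, 0])

```text
clock: 13.32
tcp_pos: [0.5832, -0.0992, 0.0539]
orientation: [0.002, 0.681, 0.732, 0.0]
wrist_force: [0.1, -0.6, 0.3]
finger_gap: 0.0001
```

```bash
python3 st.py; python3 - <<'E'
from h import *
p=imaging.read_camera("wrist"); save("w8",p)
p=imaging.read_camera("scene"); save("s8",p,(190,140,350,260),4.8)
E
```

```text
base [   1.5 -216.4] z 0.0539 yaw-err deg 0.03 q [1.900e-03 6.808e-01 7.325e-01 2.000e-04] F [ 0.1 -0.6  0.3] 13.325
```

View pics/s8.png

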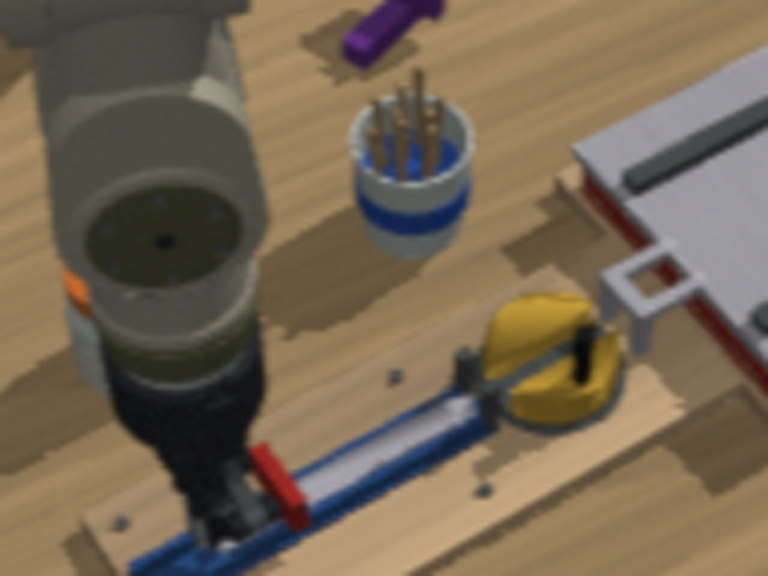

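View pics/w8.png

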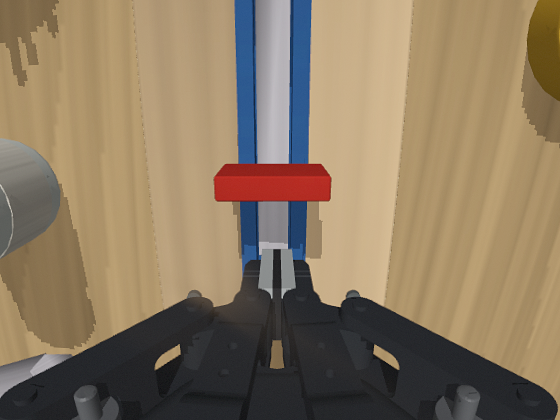

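move_arm(deltas=[1, 0.01, -0.0015, 0.001, 0, 0, 0, 1, 0.01, 0, 0, 0, 0, 0, 1, 0.006, 0, 0, 0, 0, 0, 1, 0.006, 0, 0, 0, 0, 0, 1, 0.006, 0, 0, 0, 0, 0, 1, 0.006, 0, 0, 0, 0, 0, 1, 0.006, 0, 0, 0, 0, 0, 1, 0.006, 0, 0, 0, 0, 0])

```text
clock: 14.42
tcp_pos: [0.5762, -0.0428, 0.0509]
orientation: [0.001, 0.681, 0.732, -0.0]
wrist_force: [-0.2, -2.9, 2.5]
finger_gap: 0.0002
```

```bash
python3 st.py; python3 - <<'E'
from h import *
p=imaging.read_camera("wrist"); save("w9",p)
p=imaging.read_camera("scene"); save("s9",p,(190,140,350,260),4.8)
E
```

```text
base [  -1.4 -159.6] z 0.0509 yaw-err deg 0.01 q [ 7.000e-04  6.809e-01  7.324e-01 -5.000e-04] F [-0.2 -2.9  2.5] 14.425
```

View pics/s9.png

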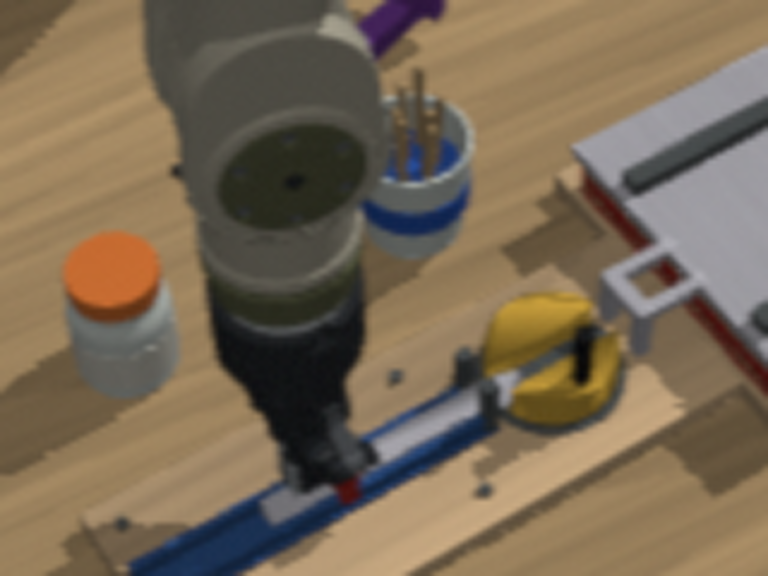

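View pics/w9.png

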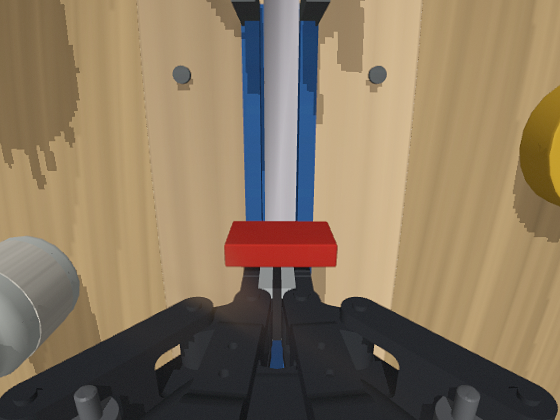

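move_arm(deltas=[1, 0.006, 0.001, 0, 0, 0, 0, 1, 0.007, 0, 0, 0, 0, 0, 1, 0.007, 0, 0, 0, 0, 0, 1, 0.007, 0, 0, 0, 0, 0, 1, 0.007, 0, 0, 0, 0, 0, 1, 0.007, 0, 0, 0, 0, 0])

```text
clock: 15.28
tcp_pos: [0.5738, -0.0015, 0.0505]
orientation: [0.0, 0.681, 0.732, -0.001]
wrist_force: [-0.2, -1.3, 0.2]
finger_gap: -0.0001
```

```bash
python3 st.py; python3 - <<'E'
from h import *
p=imaging.read_camera("scene"); save("s10",p,(190,140,350,260),4.8)
E
```

```text
base [  -0.8 -118.2] z 0.0505 yaw-err deg 0.03 q [ 3.000e-04  6.808e-01  7.325e-01 -6.000e-04] F [-0.2 -1.3  0.2] 15.275
```

View pics/s10.png

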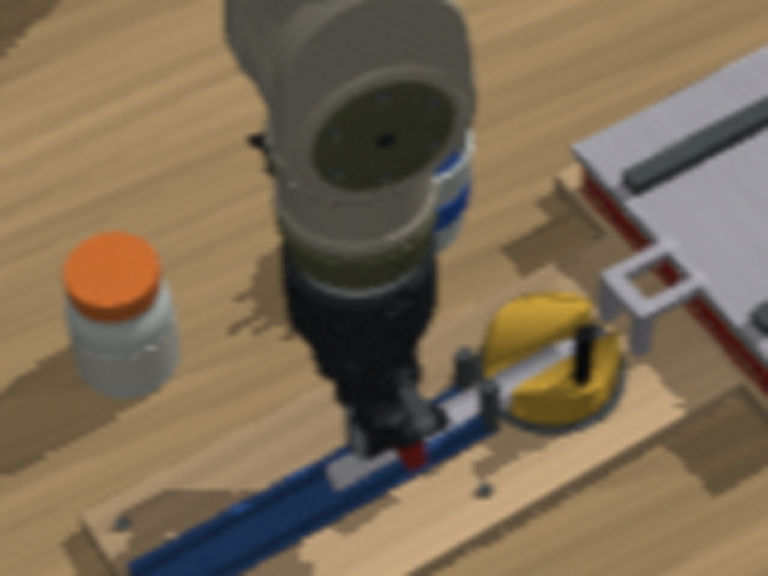

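move_arm(deltas=[1, 0.007, 0.0005, 0, 0, 0, 0, 1, 0.007, 0, 0, 0, 0, 0, 1, 0.007, 0, 0, 0, 0, 0, 1, 0.007, 0, 0, 0, 0, 0, 1, 0.006, 0, 0, 0, 0, 0, 1, 0, 0, 0, 0, 0, 0])

```text
clock: 16.08
tcp_pos: [0.5721, 0.033, 0.0505]
orientation: [0.0, 0.68, 0.733, 0.0]
wrist_force: [0.6, -0.1, -1.0]
finger_gap: 0.0001
```

```bash
python3 st.py; python3 - <<'E'
from h import *
p=imaging.read_camera("wrist"); save("w11",p)
p=imaging.read_camera("scene"); save("s11",p,(230,140,350,230),6)
E
```

```text
base [ -0.  -83.7] z 0.0505 yaw-err deg 0.08 q [0.000e+00 6.805e-01 7.328e-01 1.000e-04] F [ 0.6 -0.1 -1. ] 16.075
```

View pics/s11.png

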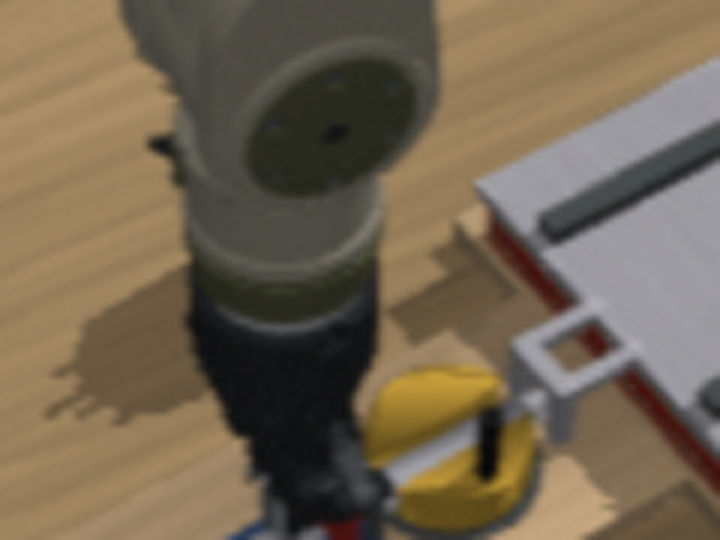

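View pics/w11.png

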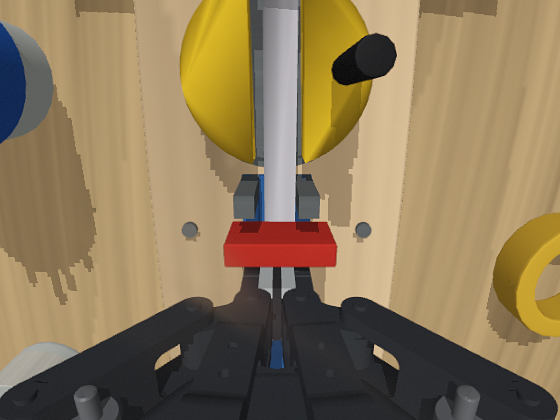

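move_arm(deltas=[1, 0.003, 0, 0, 0, 0, 0, 1, 0.003, 0, 0, 0, 0, 0, 1, 0.003, 0, 0, 0, 0, 0, 1, 0, 0, 0, 0, 0, 0])

```text
clock: 16.68
tcp_pos: [0.5713, 0.0413, 0.0506]
orientation: [0.0, 0.681, 0.733, -0.0]
wrist_force: [-0.9, -0.3, 0.1]
finger_gap: -0.0001
```

```bash
python3 st.py
```

```text
base [ -0.1 -75.4] z 0.0506 yaw-err deg 0.05 q [ 3.000e-04  6.807e-01  7.326e-01 -3.000e-04] F [-0.9 -0.3  0.1] 16.675
```

No stop force yet, so I'll push on until the posts resist.

move_arm(deltas=[1, 0.002, 0, 0, 0, 0, 0, 1, 0.002, 0, 0, 0, 0, 0, 1, 0, 0, 0, 0, 0, 0])

```text
clock: 17.05
tcp_pos: [0.5713, 0.0423, 0.0507]
orientation: [0.002, 0.681, 0.732, -0.002]
wrist_force: [-0.7, -10.1, -1.2]
finger_gap: -0.0003
```

```bash
python3 st.py; python3 - <<'E'
from h import *
p=imaging.read_camera("wrist"); save("w12",p,(170,120,390,290),3.6)
E
```

```text
base [ -0.1 -74.4] z 0.0507 yaw-err deg -0.08 q [ 0.0024  0.6815  0.7318 -0.0025] F [ -0.7 -10.1  -1.2] 17.05
```

View pics/w12.png

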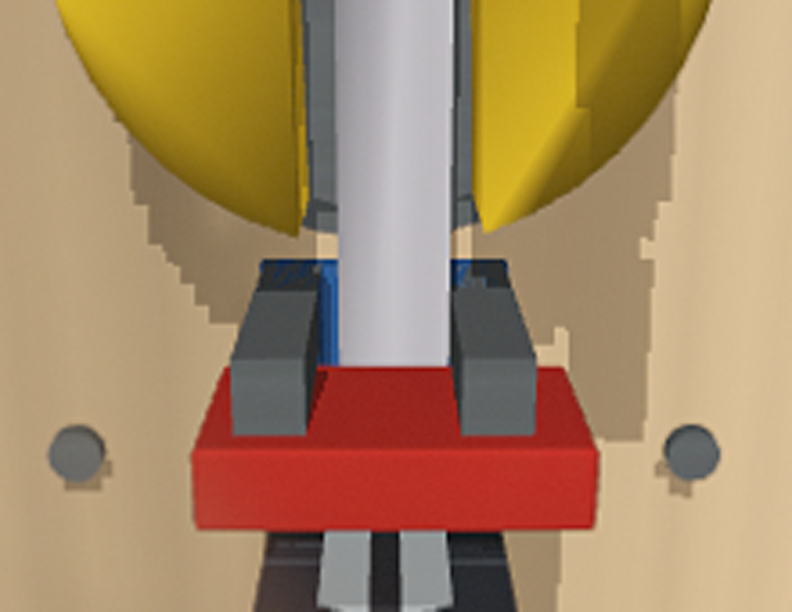

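move_arm(deltas=[1, -0.01, 0, 0, 0, 0, 0, 1, -0.02, 0, 0, 0, 0, 0, 1, 0, 0, -0.05, 0, 0, 0, 1, 0, 0, -0.05, 0, 0, 0, 1, -0.03, 0, -0.05, 0, 0, 0, 1, 0, 0, -0.03, 0, 0, 0, 1, 0, 0, 0, 0, 0, 0])

```text
clock: 17.98
tcp_pos: [0.5772, -0.0161, 0.2338]
orientation: [0.003, 0.681, 0.732, 0.001]
wrist_force: [-0.8, -0.1, 0.3]
finger_gap: 0.0005
```

```bash
python3 st.py; python3 - <<'E'
from h import *
p=imaging.read_camera("wrist"); np.save("wrist13.npy",p,allow_pickle=True); save("w13",p); save("w13c",p,(200,30,360,250),2.7)
p=imaging.read_camera("scene"); save("s13",p,(200,120,400,270),4)
E
```

```text
base [   1.6 -133.1] z 0.2338 yaw-err deg -0.05 q [0.0029 0.6813 0.732  0.0013] F [-0.8 -0.1  0.3] 17.975
```

View pics/w13.png

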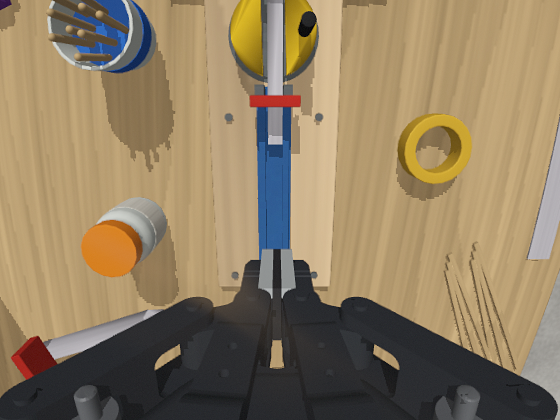

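View pics/s13.png

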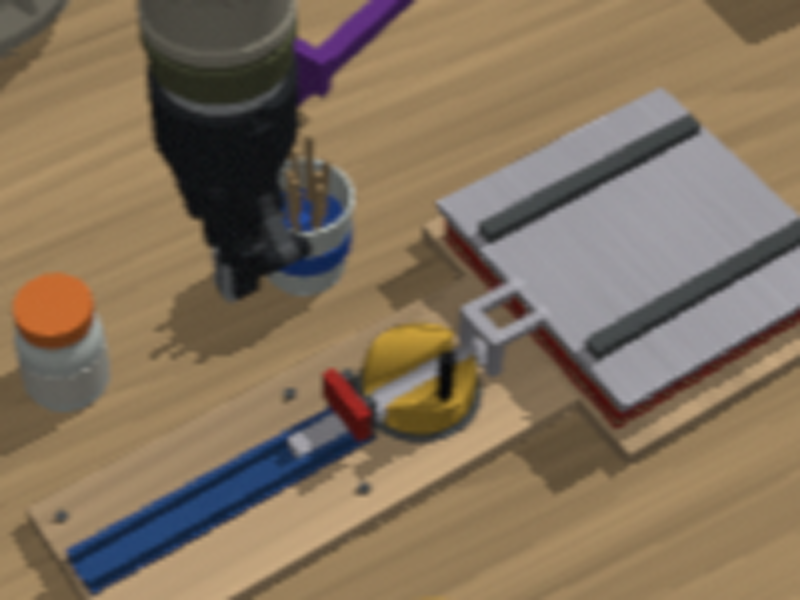

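move_arm(deltas=[1, 0.05, 0, 0, 0, 0, 0, 1, 0.05, 0, 0, 0, 0, 0, 1, 0, 0, 0, 0, 0, 0, 1, 0, 0, 0, 0, 0, 0])

```text
clock: 18.58
tcp_pos: [0.5675, 0.085, 0.229]
orientation: [-0.0, 0.68, 0.733, -0.002]
wrist_force: [0.8, 0.0, 0.3]
finger_gap: 0.0004
```

```bash
python3 - <<'E'
from h import *
p=imaging.read_camera("wrist"); np.save("wrist14.npy",p,allow_pickle=True); save("w14",p,(190,40,370,260),2.7)
T=imaging.read_camera("top")
for n,z in (("stick_cup",.05),("glue_jar",.085),("tape_roll",.0)):
    print(n,[(at_d(T,x["centre"]).round(3).tolist(),round(x["confidence"],2)) for x in imaging.recognise(T,n)[:1]])
E
```

```text
stick_cup []
glue_jar [([[0.429, -0.074, 0.086]], 0.8)]
tape_roll [([[0.742, -0.005, 0.021]], 0.47)]
```

View pics/w14.png

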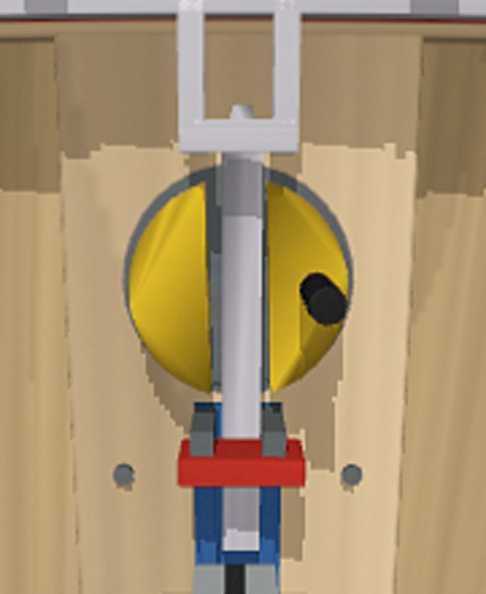

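```bash
python3 - <<'E'
from h import *
p=np.load("wrist14.npy",allow_pickle=True).item()
c=lambda u,v:(190+u/2.7,40+v/2.7); x0,y0,a=.566,.1165,.0726
def b(w): 
    d=w[:,:2]-[x0,y0]; return (np.c_[d[:,0]*np.cos(a)+d[:,1]*np.sin(a),-d[:,0]*np.sin(a)+d[:,1]*np.cos(a)]*1000).round(1).tolist()
print("nose",b(at_z(p,[c(241,105)],.027)),"plate rear top",b(at_z(p,[c(242,486)],.034)),b(at_z(p,[c(242,458)],.062)), "post rear top",b(at_z(p,[c(203,456),c(275,456)],.058)))
order.hand_in(); print(env.get_state()["clock"])
E
```

```text
nose [[1.1, 61.9]] plate rear top [[1.9, -74.3]] [[1.6, -54.4]] post rear top [[-11.8, -55.0], [13.0, -54.9]]
the job is handed in; nothing more can be done
the job is handed in; nothing more can be done
```

The press is locked and I handed the job in. The disc's slot is in line with the bar, and the bar runs through the slot and the steel loop with its red plate against both stop posts.

- **Disc:** it started at about 0.75 rad. I pushed it round by its peg, and it overshot to about -0.07 rad. A second small push left it at about +0.03 rad, which is in line with the bar.
- **Bar:** I pushed it along the trough by its red plate with the closed fingers. It took about 3 N at most on the way, then about 10 N at the posts.
- **Home position:** after backing off, the last wrist picture put the bar's nose at y = 61.9 mm (62 is home). The post faces read y = -55, with the plate's top front edge at -54.4, so they touch.
- **Bystanders:** the jar is where it was, to within about 3 mm. I only saw the cup in the camera pictures, where it stands in place, because the network did not find it at the end. The tape roll's last network position was about 30 mm off its first. The first reading had landed on the table inside the ring, and the arm never went near the roll, so I put the difference down to the reading.
- **Time:** the last clock reading was 18.6 s, before the final looks and the hand-in, against the 51 s limit.

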